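Load the green carrier under the microscope's spring arm

TASK

Put the specimen carrier with the green grip (brass specimen) on the microscope's black stage and slide it nose first under the sprung hold-down arm, squarely and centred, until its nose comes up to the steel stop bar, so that the arm bears down on it. Then let go. Leave the carrier with the red grip where it is.

Things in the scene. Friction and masses are not known exactly. Their poses are not given: they have to be found in the camera images.
- green_carrier: Loose carrier, 0.2 kg: aluminium plate 140 (own x) x 50 (y) x 10 thick, brass disc in its top. Green grip block on it at x = -50: 26 along x, 18 along y, z = 10 to 51; pinch it across y from above, fingertips above the plate. Nose: the bare end, x = +70. Origin: centre of the underside. Starts flat on the bench (z = 0), right of the microscope, nose roughly away from the robot.
- red_carrier: Same shape and size, but red grip and steel disc; on the bench beside the green one (centres at least 130 apart). Leave it. A jar (56 wide, 70 high) and a bottle (60 wide, 140 high) stand on the bench beyond the two carriers, at x 0.73 m or more.
- microscope: Fixed low white box 240 (own x) x 150 (y), black flat stage 240 x 130 on top at z = 70. Origin: centre of its underside, at bench height; x points away from the robot. Steel stop bar across the stage: near face at x = +55, 90 wide, 6 high. Loaded carrier: flat on the stage, its x along this x, nose at the bar, so its origin is at (-15, 0, 70) in this frame.
- holddown (a joint): Steel spring arm, 26 wide, on the stage's centre line, hinged at x = +105 z = 85 of the microscope; top below z = 112. Orange toe at x = +30, 3 above the stage; its lip slopes up to x = -12, 21 above the stage, so a carrier slid along the stage in +x lifts it by itself (under 15 N). Rad: 0 = rest, grows as it rises, about 0.09 with a carrier under it; sprung down, 3 to 4 N.
Things that resemble listed ones, but are neither listed nor needed, are in the scene too. What is shaped like the green_carrier but brown is not meant.

How it is judged:
At the end, for the whole second after the job is handed in: The green carrier lies flat on the stage (within 4 mm in height, tilt under 0.06 rad) at rest, its nose within 12 mm of the stop bar, within 12 mm of the stage's centre line and squared to it within 0.18 rad, with the sprung arm raised by it (0.06 to 0.14 rad) (x of green_carrier in the frame of microscope between -0.027 and -0.005 m and y of green_carrier in the frame of microscope between -0.012 and 0.012 m and z of green_carrier in the frame of microscope between 0.066 and 0.074 m and angle between the x axis of green_carrier and the x axis of microscope, either way round below 0.18 rad and angle between green_carrier's own z axis and vertical below 0.06 rad and value of joint holddown between 0.06 and 0.14 rad and linear speed of green_carrier below 0.01 m/s); the robot touches nothing.
It fails at once if the red carrier is moved by more than 20 mm (distance of red_carrier from where it was at the start of the episode above 0.02 m).
It also fails if it takes over 40 s, if anything falls off the work surface, if the arm or the gripper's body presses on something with over 40 N, if the wrist force passes 120 N, or if a joint passes its speed limit or range.

ROBOT

A 7-joint arm with a two-finger parallel gripper is mounted at the origin on the work surface. World frame = base frame: x ahead of the robot, y to its left, z up, the work surface at z = 0. Lengths are in m, angles in rad, forces in N, time in s.
With the tool pointing down it reaches from about 0.4 to 0.85 m from the base axis. Payload 10.4 kg.
Tool frame: the origin (TCP) lies at the very end of the fingers, on their centre line; the grasp point (between the pads) lies 19 mm behind it; z points along the fingers, y is the direction in which the jaws open and shut (so a half turn about z gives the same grasp; the last joint's range is limited). The gripper opens to 87 mm and grips with 3 to 60 N. Pads are 19 mm wide; open, the fingers measure 117 mm over their backs; the gripper's body (75 mm by 190 mm) begins 51 mm behind the grasp point.
Start: joints at [-1.222, 0.332, -0.065, 1.46, 0.022, 1.35, -0.088], TCP at [0.227, 0.582, 0.184] pointing down, gripper open.
Joint ranges: [-2.6, 2.6], [-0.5, 2.12], [-1.47, 1.34], [0.16, 2.42], [-1.27, 4.41], [0.06, 2.06], [-2.6, 2.6]. Speed limits (rad/s): [2.22, 2.22, 2.79, 2.79, 3.14, 3.14, 3.14].

INTERFACE

Orientations are given as a unit quaternion [x, y, z, w].
In Python, from bench import read_state, camera, close_job gives the robot as it stands.
- The arm moves only by the shell command python3 -m inch 'ROWS' [OPENING] [FORCE]. ROWS is JSON, a list of rows, each a list of 6 numbers: the shift along the tool's x, y, z as a fraction of full scale, then the turn, a rotation vector about the tool's x, y, z as a fraction of full scale. In form: [[tx, ty, tz, ax, ay, az], ...]. A call has 1 to 5 rows; each row shifts and turns the commanded pose from where the row before left it, along the tool's axes as they then stand; what a row does not reach is not made up. Full scale, the value 1, is 0.04 m for a shift and 120 degrees for a turn. A row lasts 1/8 s, in which the tool goes at most 62.5 mm and 10.7 degrees, less where a joint would pass 70% of its speed; a pose out of reach is approached as far as the arm can. A call with a number of a shift or a turn outside -1 to 1 is refused whole. A call with a gripper value outside its range is refused whole. OPENING is the opening, from -1 (shut) to 1 (fully open), so that 0 is half open, set as the call begins (- or left out, the last holds). The fingers move at their own pace and stop on an object; FORCE is the grip in N (left out, the last holds). Time passes only in rows, so rows that do not move let the fingers close. It gives the time, the measured TCP pose, the force and the opening at its end, in the units of the state.
- read_state(): the state, without advancing time (a new reading comes with each control period).
- camera(name): name is "scene" or "side" or "wrist"; returns a dict with "img" (400x640x3 uint8, red, green, blue), "depth" (400x640 float32, m along the optical axis (not along the pixel's ray), 0 where there is no reading), "fx", "fy", "cx", "cy" (pixels), "position" and "orientation" of the camera in the world; the wrist camera has in their place "tool_from_camera" (4x4, takes a point from camera to tool coordinates, whose origin is the TCP and whose axes are the flange's). Camera axes: x right, y down, z forward; pixel columns grow to the right and rows downward; lengths in m; the calibration is good to about 2 mm. A picture is of the moment at which its call begins: read the wrist's pose just before it.
- close_job(): hands the job in, once; it reports no verdict.
The state is a dict: "time": time; "joint_positions": joint angles; "joint_vel": joint speeds; "joint_torque": joint torques, N m; "ee_pos": TCP position; "eef_rot": TCP orientation; "ft_force": force on the tool from outside, world axes, zero at the start; "torque": the same for the moment, N m; "width": finger opening in m.
Only numpy, scipy, OpenCV 4.12 (cv2) and the standard library are available. Lean on these libraries where they do the work, as an engineer would, in place of code of your own. Each camera call takes 0.05 s, during which the arm holds its last target.

## Working session

There is one attempt and no reset: what is moved stays moved. The work goes in short steps, Python scripts to look and compute and a shell command to move; the robot and the scene stay as the last step left them, time stands still between calls to the robot, and variables do not carry over. Pictures are saved under pics/ and viewed, and the job is handed in when it is done.

```bash
ls; mkdir -p pics
cat > h.py <<'E'
import numpy as np, cv2
from scipy.spatial.transform import Rotation as R
from bench import read_state, camera
def pose(c, st=None):
    if 'tool_from_camera' in c:
        T=np.eye(4); T[:3,:3]=R.from_quat(st['eef_rot']).as_matrix(); T[:3,3]=st['ee_pos']
        return T@np.array(c['tool_from_camera'])
    T=np.eye(4); T[:3,:3]=R.from_quat(c['orientation']).as_matrix(); T[:3,3]=c['position']; return T
def ray(c,T,u,v,z):
    d=T[:3,:3]@np.array([(u-c['cx'])/c['fx'],(v-c['cy'])/c['fy'],1.]); o=T[:3,3]
    return o+d*(z-o[2])/d[2]
def dp(c,T,u,v):
    z=c['depth'][int(v),int(u)]
    return T[:3,:3]@(z*np.array([(u-c['cx'])/c['fx'],(v-c['cy'])/c['fy'],1.]))+T[:3,3]
def save(c,n): cv2.imwrite('pics/'+n+'.png',cv2.cvtColor(c['img'],cv2.COLOR_RGB2BGR))
def cloud(c,T):
    v,u=np.mgrid[:400,:640]; z=c['depth']
    P=np.stack([(u-c['cx'])/c['fx']*z,(v-c['cy'])/c['fy']*z,z],-1)
    return P@T[:3,:3].T+T[:3,3]
E
python3 - <<'E'
from h import *
import pickle
st=read_state(); print(st)
for n in ['scene','side','wrist']:
    c=camera(n); save(c,n+'0'); pickle.dump((c,st),open(n+'0.pkl','wb')); T=pose(c,st); print(n,c['fx'],T.round(3).tolist())
E
```

```text
pics
{'time': 0.0, 'joint_positions': array([-1.22160899,  0.33286356, -0.06467549,  1.46094565,  0.02161941,
        1.34988315, -0.08853486]), 'joint_vel': array([-0.00104968, -0.00031717,  0.00024044, -0.00102833,  0.00060573,
       -0.00082871, -0.00043194]), 'joint_torque': array([ 6.75283500e-04, -6.23242235e+01,  2.52321322e-02, -3.89907074e+01,
       -6.12859265e-02,  3.95337353e-02,  1.23772948e-04]), 'ee_pos': array([0.22692053, 0.58188152, 0.18335704]), 'eef_rot': array([ 1.84840889e-01,  9.82768209e-01, -6.96849086e-04, -8.43202213e-05]), 'ft_force': array([ 0.56361283, -0.29601483, -0.15402982]), 'torque': array([0.02564885, 0.01359019, 0.03750686]), 'width': 0.08699606462485444}
scene 403.21107748499594 [[0.813, 0.491, -0.312, 0.833], [0.582, -0.689, 0.433, -0.487], [-0.003, -0.533, -0.846, 0.847], [0.0, 0.0, 0.0, 1.0]]
side 378.94673659993356 [[0.97, -0.172, 0.174, 0.37], [-0.245, -0.678, 0.693, -0.777], [-0.001, -0.714, -0.7, 0.782], [0.0, 0.0, 0.0, 1.0]]
wrist 335.60945734279557 [[0.363, 0.894, 0.262, 0.155], [0.932, -0.348, -0.103, 0.61], [-0.001, 0.282, -0.959, 0.384], [0.0, 0.0, 0.0, 1.0]]
```

View pics/scene0.png

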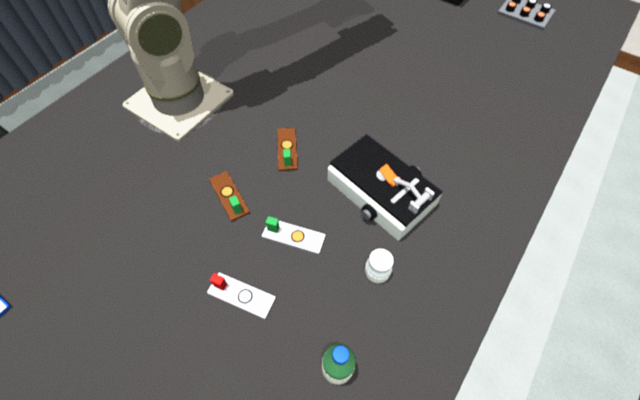

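View pics/side0.png

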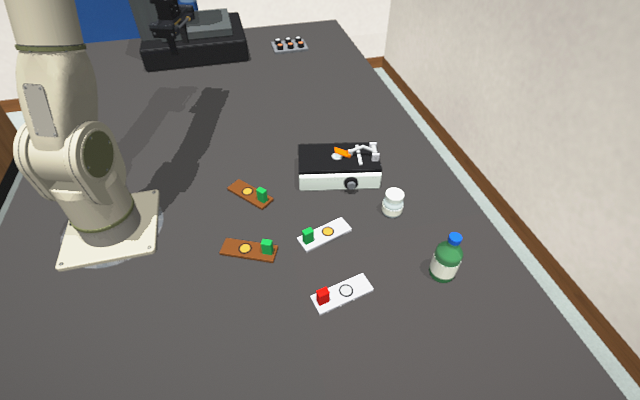

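Scene image candidates for the target are the white-aluminium plate with green grip at (293,235), brown plates with green grips at (287,149) and (229,195), and the red-grip carrier at (241,294). By the description I pick (293,235). The microscope is the low white box with black stage at (385,187). The black instrument at the back of the side view is a lookalike.

Run:
```python
from h import *
import pickle
for n in ['scene','side']:
    c,st=pickle.load(open(n+'0.pkl','rb')); T=pose(c,st)
    im=c['img']; hsv=cv2.cvtColor(im,cv2.COLOR_RGB2HSV); P=cloud(c,T)
    print(n)
    # green & red blobs
    for col,m in [('green',(hsv[...,0]>45)&(hsv[...,0]<80)&(hsv[...,1]>150)),('red',((hsv[...,0]<5)|(hsv[...,0]>175))&(hsv[...,1]>180)&(hsv[...,2]>100))]:
        k,l,s,ce=cv2.connectedComponentsWithStats(m.astype(np.uint8))
        for i in range(1,k):
            if s[i,4]>40:
                q=P[(l==i)]; top=q[np.abs(q[:,2]-.051)<.006]
                print(col,ce[i].round(),s[i,4],'top mean',top.mean(0).round(4) if len(top) else None,len(top),q[:,2].max().round(3))
    # white plates: bright unsaturated, z 0.004..0.018
    m=(hsv[...,1]<60)&(hsv[...,2]>120)&(P[...,2]<.02)&(P[...,2]>.003)&(P[...,0]>.3)
    m=cv2.morphologyEx(m.astype(np.uint8),cv2.MORPH_OPEN,np.ones((3,3)))
    k,l,s,ce=cv2.connectedComponentsWithStats(m)
    for i in range(1,k):
        if s[i,4]>300:
            cn=max(cv2.findContours((l==i).astype(np.uint8),0,2)[0],key=cv2.contourArea)[:,0]
            w=np.array([ray(c,T,u,v,.01)[:2] for u,v in cn],np.float32)
            r=cv2.minAreaRect(w*1000); print('plate',ce[i].round(),r, P[l==i][:,2].mean().round(4))
    # stage
    m=(np.abs(P[...,2]-.07)<.006)&(hsv[...,2]<70)&(P[...,0]>.3)&(P[...,1]<.3)
    k,l,s,ce=cv2.connectedComponentsWithStats(cv2.morphologyEx(m.astype(np.uint8),cv2.MORPH_CLOSE,np.ones((9,9))))
    for i in range(1,k):
        if s[i,4]>500:
            cn=max(cv2.findContours((l==i).astype(np.uint8),0,2)[0],key=cv2.contourArea)[:,0]
            w=np.array([ray(c,T,u,v,.07)[:2] for u,v in cn],np.float32)
            r=cv2.minAreaRect(w*1000); print('stage',ce[i].round(),r,cv2.boxPoints(r).round(1).tolist(),P[l==i][:,2].mean().round(4))
    o=(hsv[...,0]>6)&(hsv[...,0]<18)&(hsv[...,1]>200)&(hsv[...,2]>180)
    q=P[o]; q=q[q[:,2]>.06]; print('orange',q.mean(0).round(4),q.min(0).round(3),q.max(0).round(3),len(q))
    x0,y0,x1,y1=(250,120,460,320) if n=='scene' else (210,130,420,320)
    cv2.imwrite(f'pics/{n}crop.png',cv2.resize(cv2.cvtColor(im[y0:y1,x0:x1],cv2.COLOR_RGB2BGR),None,fx=2.8,fy=2.8,interpolation=cv2.INTER_CUBIC))
```

```text
scene
green [287. 157.] 82 top mean [ 0.4078 -0.0069  0.0504] 47 0.847
green [235. 204.] 100 top mean [ 0.3943 -0.1909  0.0503] 57 0.053
green [272. 224.] 126 top mean [ 0.4994 -0.1805  0.0501] 68 0.847
red [218. 281.] 132 top mean [ 0.4916 -0.3551  0.0498] 80 0.847
plate [528.  13.] ((678.2946166992188, 1005.049072265625), (124.2607421875, 162.6044464111328), 89.86788177490234) 0.0136
plate [296. 237.] ((545.8994140625, -164.73841857910156), (140.03424072265625, 52.855892181396484), 17.18824577331543) 0.0098
plate [244. 296.] ((540.2490844726562, -343.02490234375), (140.75379943847656, 51.019718170166016), 12.098548889160156) 0.0096
stage [384. 178.] ((648.3258056640625, 61.285282135009766), (132.4613800048828, 239.7919158935547), 78.56503295898438) [[517.7000122070312, 20.100000381469727], [752.7000122070312, -27.399999618530273], [779.0, 102.4000015258789], [543.9000244140625, 150.0]] 0.0745
orange [0.6688 0.0475 0.0754] [0.66  0.043 0.069] [0.677 0.053 0.079] 6
side
green [262. 194.] 122 top mean [ 0.4034 -0.0088  0.0509] 49 0.782
green [307. 235.] 140 top mean [ 0.4944 -0.1836  
[... 177 characters left out ...]
72265625, 356.25830078125), (445.8268127441406, 36.777347564697266), 89.84833526611328) 0.0115
plate [326. 233.] ((542.0424194335938, -167.70159912109375), (141.25856018066406, 54.98822021484375), 17.373228073120117) 0.0103
plate [344. 292.] ((536.6643676757812, -346.0252990722656), (141.60789489746094, 53.234718322753906), 12.175495147705078) 0.0106
stage [336. 158.] ((644.874755859375, 56.10028076171875), (135.8470001220703, 237.9266815185547), 78.56202697753906) [[514.7999877929688, 13.100000381469727], [748.0, -34.099998474121094], [774.9000244140625, 99.0999984741211], [541.7000122070312, 146.3000030517578]] 0.0745
orange [0.6572 0.058  0.0854] [0.633 0.041 0.074] [0.674 0.077 0.097] 34
```

View pics/scenecrop.png

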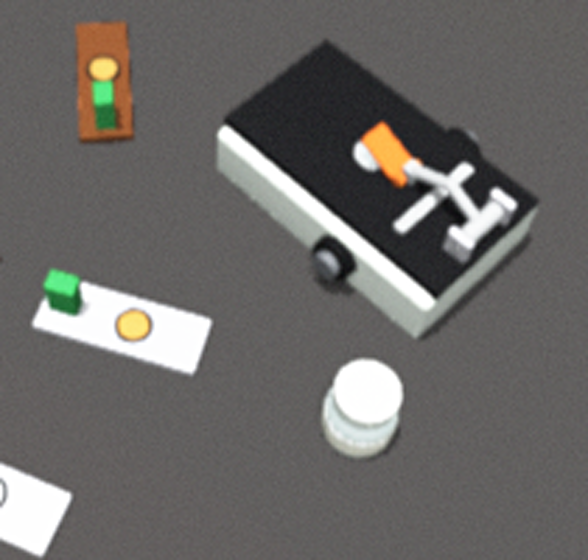

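The crop confirms it: at crop (120,320) there is an aluminium plate with a green grip at the robot end and a brass disc. The brown plates are decoys.

The measurements hold up. The plate comes out at 140x53 and z≈10, the grip top at z=50, and the stage at 240x133. The two views differ by about 4 mm, so I'll refine with the wrist camera.

```bash
python3 -m inch '[[0,0,-0.6,0,0,0.085],[0,0,-0.4,0,0,0.085],[0,0,0,0,0,0.085],[0,0,0,0,0,0.085],[0,0,0,0,0,0.085]]' 1 30
cat > plan.py <<'E'
import sys
from h import *
st=read_state(); r=R.from_quat(st['eef_rot']); M=r.as_matrix()
x,y,z,yaw=map(float,sys.argv[1:5]) # yaw deg of tool x axis, tool straight down
d=M.T@(np.array([x,y,z])-st['ee_pos'])
c,s=np.cos(np.radians(yaw)),np.sin(np.radians(yaw))
G=np.array([[c,s,0],[s,-c,0],[0,0,-1]]).T
G=np.column_stack([[c,s,0],[s,-c,0],[0,0,-1]])
rv=R.from_matrix(M.T@G).as_rotvec(degrees=True)
print('t',st['time'],'pos',st['ee_pos'].round(4),'xaxis yaw',np.degrees(np.arctan2(M[1,0],M[0,0])).round(2),'q',st['joint_positions'].round(2),'F',st['ft_force'].round(1),'w',round(st['width'],4))
print('tool shift mm',(d*1000).round(1),'units',(d/.04).round(3),'rotvec deg',rv.round(2),'units',(rv/120).round(4))
E
python3 plan.py 0.5 0.3 0.22 17.3
```

```text
time: 0.78
ee_pos: [0.227, 0.5822, 0.2239]
eef_rot: [0.592, 0.806, -0.0, 0.0]
ft_force: [-0.2, 0.3, 0.2]
width: 0.087
t 0.775 pos [0.227  0.5822 0.2239] xaxis yaw 107.36 q [-1.31  0.31  0.05  1.4  -0.02  1.43 -0.96] F [-0.2  0.3  0.2] w 0.087
tool shift mm [-350.8  176.4    3.9] units [-8.77   4.409  0.098] rotvec deg [0.000e+00 3.000e-02 9.006e+01] units [0.000e+00 3.000e-04 7.505e-01]
```

```bash
python3 -m inch '[[-0.9,0.45,0,0,0,0],[-0.9,0.45,0,0,0,0],[-0.9,0.45,0,0,0,0],[-0.9,0.45,0,0,0,0],[-0.9,0.45,0,0,0,0]]'; python3 -m inch '[[-0.9,0.45,0,0,0,0],[-0.9,0.45,0,0,0,0],[-0.9,0.45,0,0,0,0],[-0.9,0.45,0,0,0,0],[-0.7,0.35,0,0,0,0]]';  python3 plan.py 0.48 0.0 0.22 17.3
```

```text
time: 1.4
ee_pos: [0.3682, 0.437, 0.2239]
eef_rot: [0.59, 0.807, -0.0, -0.0]
ft_force: [-0.7, 0.7, -0.3]
width: 0.0866
time: 2.02
ee_pos: [0.5028, 0.2988, 0.224]
eef_rot: [0.59, 0.807, -0.0, 0.0]
ft_force: [-0.2, 0.1, 0.4]
width: 0.0872
t 2.025 pos [0.5028 0.2988 0.224 ] xaxis yaw 107.63 q [-0.86  0.22  0.29  1.53 -0.06  1.4  -0.26] F [-0.2  0.1  0.4] w 0.0872
tool shift mm [-277.9 -112.2    4.1] units [-6.947 -2.804  0.102] rotvec deg [1.000e-02 3.000e-02 9.033e+01] units [1.000e-04 2.000e-04 7.527e-01]
```

```bash
python3 -m inch '[[0,0,0,0,0,0.08],[0,0,0,0,0,0.08],[0,0,0,0,0,0.08],[0,0,0,0,0,0.08],[0,0,0,0,0,0.08]]'; python3 -m inch '[[0,0,0,0,0,0.08],[0,0,0,0,0,0.08],[0,0,0,0,0,0.08],[0,0,0,0,0,0.08],[0,0,0,0,0,0.03]]';  python3 plan.py 0.40 -0.212 0.2 17.3
```

```text
time: 2.65
ee_pos: [0.5015, 0.3004, 0.2239]
eef_rot: [0.869, 0.495, -0.0, -0.0]
ft_force: [-0.1, 0.1, 0.2]
width: 0.0872
time: 3.28
ee_pos: [0.5015, 0.3004, 0.2239]
eef_rot: [0.988, 0.152, -0.0, 0.0]
ft_force: [0.2, 0.3, 0.0]
width: 0.0874
t 3.275 pos [0.5015 0.3004 0.2239] xaxis yaw 17.49 q [-1.    0.23  0.46  1.53 -0.1   1.4  -1.8 ] F [0.2 0.3 0. ] w 0.0874
tool shift mm [-250.8  458.2   24.1] units [-6.271 11.455  0.602] rotvec deg [0.01 0.03 0.19] units [0.0001 0.0002 0.0016]
```

```bash
python3 plan.py 0.50 -0.182 0.18 17.3
```

```text
t 3.275 pos [0.5015 0.3004 0.2239] xaxis yaw 17.49 q [-1.    0.23  0.46  1.53 -0.1   1.4  -1.8 ] F [0.2 0.3 0. ] w 0.0874
tool shift mm [-146.4  459.7   44. ] units [-3.661 11.491  1.101] rotvec deg [0.01 0.03 0.19] units [0.0001 0.0002 0.0016]
```

```bash
python3 -m inch '[[-0.3,0.95,0,0,0,0],[-0.3,0.95,0,0,0,0],[-0.3,0.95,0,0,0,0],[-0.3,0.95,0,0,0,0],[-0.3,0.95,0,0,0,0]]'; python3 -m inch '[[-0.3,0.95,0,0,0,0],[-0.3,0.95,0,0,0,0],[-0.3,0.95,0,0,0,0],[-0.3,0.95,0,0,0,0],[-0.3,0.95,0,0,0,0]]';  python3 -m inch '[[-0.3,0.95,0,0,0,0],[-0.3,0.95,0.3,0,0,0],[0,0.1,0.5,0,0,0],[0,0,0.3,0,0,0],[0,0,0,0,0,0]]'; python3 plan.py 0.5 -0.182 0.18 17.3
python3 - <<'E'
from h import *
import pickle
st=read_state(); c=camera('wrist'); save(c,'wrist1'); pickle.dump((c,st),open('wrist1.pkl','wb')); T=pose(c,st); P=cloud(c,T)
im=c['img']; hsv=cv2.cvtColor(im,cv2.COLOR_RGB2HSV)
m=(hsv[...,0]>45)&(hsv[...,0]<80)&(hsv[...,1]>150)
k,l,s,ce=cv2.connectedComponentsWithStats(m.astype(np.uint8))
for i in range(1,k):
    if s[i,4]>100:
        q=P[l==i]; print(ce[i].round(),s[i,4],q.mean(0).round(4),q[:,2].max().round(3))
        t=(l==i)&(np.abs(P[...,2]-.051)<.004)
        if t.sum()>50:
            cn=max(cv2.findContours(t.astype(np.uint8),0,2)[0],key=cv2.contourArea)[:,0]
            print('top',cv2.minAreaRect(np.array([ray(c,T,u,v,.051)[:2]*1000 for u,v in cn],np.float32)))
m=(hsv[...,1]<60)&(hsv[...,2]>110)&(np.abs(P[...,2]-.01)<.006)
m=cv2.morphologyEx(m.astype(np.uint8),cv2.MORPH_OPEN,np.ones((3,3)))
k,l,s,ce=cv2.connectedComponentsWithStats(m)
for i in range(1,k):
    if s[i,4]>500:
        cn=max(cv2.findContours((l==i).astype(np.uint8),0,2)[0],key=cv2.contourArea)[:,0]
        print('plate',ce[i].round(),s[i],cv2.minAreaRect(np.array([ray(c,T,u,v,.01)[:2]*1000 for u,v in cn],np.float32)))
E
```

```text
time: 3.9
ee_pos: [0.5021, 0.0999, 0.224]
eef_rot: [0.988, 0.154, -0.0, -0.0]
ft_force: [-0.1, -0.1, -0.9]
width: 0.087
time: 4.53
ee_pos: [0.5026, -0.0992, 0.2241]
eef_rot: [0.988, 0.154, 0.0, -0.0]
ft_force: [0.3, -0.1, -0.6]
width: 0.087
time: 5.15
ee_pos: [0.504, -0.1806, 0.1794]
eef_rot: [0.988, 0.154, -0.001, -0.0]
ft_force: [-0.5, 0.1, 0.5]
width: 0.0872
t 5.15 pos [ 0.504  -0.1806  0.1794] xaxis yaw 17.75 q [-0.5   0.16  0.85  1.74 -0.13  1.3  -0.88] F [-0.5  0.1  0.5] w 0.0872
tool shift mm [-4.2  0.1 -0.6] units [-0.105  0.002 -0.015] rotvec deg [-0.05  0.08  0.45] units [-0.0004  0.0007  0.0038]
plate [315. 125.] [ 292   66   48  131 4749] ((544.8153076171875, -163.93739318847656), (138.75657653808594, 49.68049240112305), 17.372604370117188)
plate [464. 178.] [ 430  124   70  121 4708] ((538.2653198242188, -341.4754638671875), (139.79396057128906, 52.1928825378418), 12.085428237915039)
```

View pics/wrist1.png

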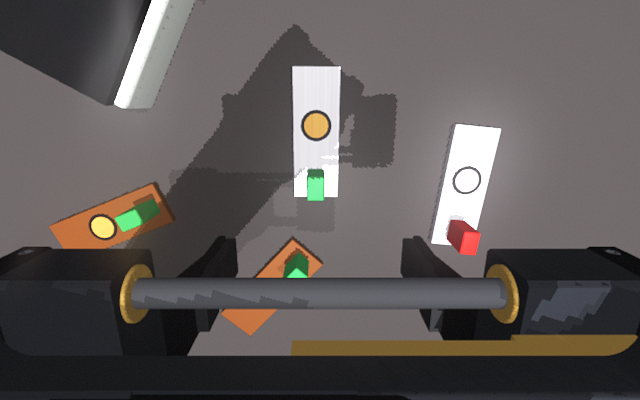

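The wrist view shows the chosen carrier at (316,130), with its green grip at (316,185) and brass disc. The brown decoys are at (130,215) and (285,275). The plate at z=0.01 measures 139x50 with centre (0.545,-0.164) and yaw 17.4°, which agrees with the other views to within 3 mm. That puts the grip at about (0.497,-0.180).

```bash
python3 plan.py 0.497 -0.180 0.018 17.37
```

```text
t 5.2 pos [ 0.5044 -0.1807  0.1802] xaxis yaw 17.76 q [-0.5   0.16  0.85  1.74 -0.13  1.3  -0.88] F [-1.   0.1  0.4] w 0.0868
tool shift mm [ -6.8  -2.9 162.2] units [-0.17  -0.072  4.054] rotvec deg [-0.02  0.02  0.39] units [-0.0002  0.0001  0.0033]
```

```bash
python3 -m inch '[[-0.17,-0.07,0.5,0,0,0.003],[0,0,0.8,0,0,0],[0,0,0.8,0,0,0],[0,0,0.5,0,0,0],[0,0,0,0,0,0]]'; python3 plan.py 0.497 -0.180 0.018 17.37
python3 - <<'E'
from h import *
save(camera('side'),'side2'); save(camera('wrist'),'wrist2')
E
```

```text
time: 5.82
ee_pos: [0.4967, -0.1802, 0.0757]
eef_rot: [0.988, 0.151, -0.001, -0.0]
ft_force: [-0.4, -0.0, 0.6]
width: 0.0867
t 5.825 pos [ 0.4967 -0.1802  0.0757] xaxis yaw 17.4 q [-0.45  0.27  0.82  1.88 -0.22  1.09 -0.81] F [-0.4 -0.   0.6] w 0.0867
tool shift mm [ 0.4 -0.  57.7] units [ 1.100e-02 -1.000e-03  1.444e+00] rotvec deg [-0.04  0.08  0.03] units [-0.0003  0.0007  0.0002]
```

View pics/wrist2.png

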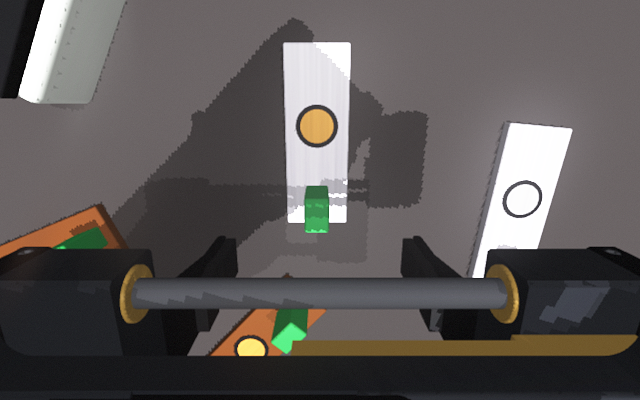

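Run:
```python
from h import *
st=read_state(); c=camera('wrist'); T=pose(c,st); Ti=np.linalg.inv(T)
def pr(p):
    q=Ti@np.append(p,1); return [round(c['cx']+c['fx']*q[0]/q[2]),round(c['cy']+c['fy']*q[1]/q[2])]
print('tcp',pr(st['ee_pos'])); a=np.radians(17.37)
for dx in(-13,13):
  for dy in (-9,9):
    p=np.array([.497,-.18])+np.array([np.cos(a)*dx-np.sin(a)*dy,np.sin(a)*dx+np.cos(a)*dy])/1000
    print('grip top corner',dx,dy,pr([*p,.051]))
```

```text
tcp [318, 229]
grip top corner -13 -9 [329, 234]
grip top corner -13 9 [304, 234]
grip top corner 13 -9 [330, 199]
grip top corner 13 9 [304, 199]
```

The projected grip-top corners, (304..330, 199..234), land on the green grip in the image at (305..329, ..233). The tool is lined up, so I'll descend.

```bash
python3 -m inch '[[0,0,0.6,0,0,0],[0,0,0.6,0,0,0],[0,0,0.24,0,0,0],[0,0,0,0,0,0]]'; python3 plan.py 0.497 -0.180 0.018 17.37; python3 -m inch '[[0,0,0,0,0,0],[0,0,0,0,0,0],[0,0,0,0,0,0],[0,0,0,0,0,0],[0,0,0,0,0,0]]' -1 55; python3 -m inch '[[0,0,0,0,0,0],[0,0,0,0,0,0]]'
```

```text
time: 6.48
ee_pos: [0.4973, -0.181, 0.019]
eef_rot: [0.989, 0.151, 0.0, 0.0]
ft_force: [-0.1, -0.2, 0.4]
width: 0.0866
t 6.475 pos [ 0.4973 -0.181   0.019 ] xaxis yaw 17.34 q [-0.41  0.36  0.78  1.93 -0.3   0.97 -0.75] F [-0.1 -0.2  0.4] w 0.0866
tool shift mm [ 0. -1.  1.] units [ 0.001 -0.025  0.024] rotvec deg [ 0.   -0.01 -0.03] units [ 0.     -0.0001 -0.0003]
time: 7.1
ee_pos: [0.4971, -0.1809, 0.0185]
eef_rot: [0.989, 0.151, 0.0, -0.0]
ft_force: [0.1, 0.1, 0.1]
width: 0.0445
time: 7.35
ee_pos: [0.497, -0.1809, 0.0185]
eef_rot: [0.989, 0.151, -0.0, -0.0]
ft_force: [-0.8, 1.1, 0.2]
width: 0.0248
```

```bash
python3 -m inch '[[0,0,0,0,0,0],[0,0,0,0,0,0],[0,0,0,0,0,0],[0,0,0,0,0,0]]'; python3 -m inch '[[0,0,-0.5,0,0,0],[0,0,-0.5,0,0,0],[0,0,-0.8,0,0,0],[0,0,-0.8,0,0,0],[0,0,0,0,0,0]]'
python3 - <<'E'
from h import *
save(camera('side'),'side3'); save(camera('wrist'),'wrist3')
E
```

```text
time: 7.85
ee_pos: [0.4971, -0.1809, 0.0185]
eef_rot: [0.989, 0.151, 0.0, -0.0]
ft_force: [-0.2, 0.3, 0.0]
width: 0.0005
time: 8.48
ee_pos: [0.4985, -0.1813, 0.1246]
eef_rot: [0.989, 0.151, 0.002, 0.0]
ft_force: [0.1, 1.1, -0.5]
width: 0.0006
```

View pics/side3.png

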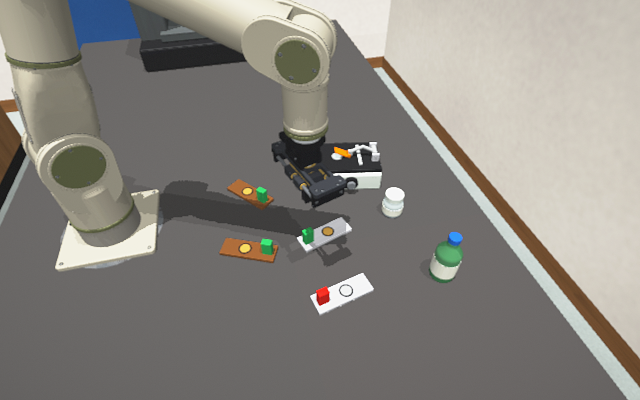

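View pics/wrist3.png

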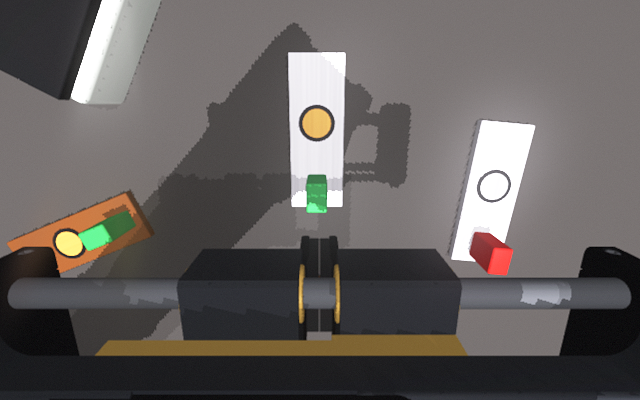

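The fingers closed to nothing (width 0.0006) and the carrier is still on the bench, with its grip at wrist (317,193). I need to find out why before trying again, so I'll measure where the carrier and fingertips really are.

Run:
```python
from h import *
import pickle
st=read_state(); print(st['ee_pos'],st['joint_positions'].round(3))
for n in ['side','wrist','scene']:
    st=read_state(); c=camera(n); pickle.dump((c,st),open(n+'4.pkl','wb')); save(c,n+'4'); T=pose(c,st); Ti=np.linalg.inv(T)
    q=Ti@np.append(st['ee_pos'],1); u,v=c['cx']+c['fx']*q[0]/q[2],c['cy']+c['fy']*q[1]/q[2]; print(n,'tcp px',u.round(),v.round(),'depth expected',q[2].round(3))
    P=cloud(c,T); hsv=cv2.cvtColor(c['img'],cv2.COLOR_RGB2HSV)
    m=(hsv[...,1]<60)&(hsv[...,2]>95)&(np.abs(P[...,2]-.01)<.007)&(P[...,0]>.45)&(P[...,0]<.65)&(P[...,1]<-.05)&(P[...,1]>-.45)
    k,l,s,ce=cv2.connectedComponentsWithStats(cv2.morphologyEx(m.astype(np.uint8),cv2.MORPH_OPEN,np.ones((3,3))))
    for i in range(1,k):
        if s[i,4]>300:
            cn=max(cv2.findContours((l==i).astype(np.uint8),0,2)[0],key=cv2.contourArea)[:,0]
            print(' plate',ce[i].round(),cv2.minAreaRect(np.array([ray(c,T,a,b,.01)[:2]*1000 for a,b in cn],np.float32)))
    m=(hsv[...,0]>45)&(hsv[...,0]<85)&(hsv[...,1]>100)&(P[...,2]>.045)&(P[...,2]<.058)
    k,l,s,ce=cv2.connectedComponentsWithStats(m.astype(np.uint8))
    for i in range(1,k):
        if s[i,4]>25: print(' greentop',ce[i].round(),s[i,4],P[l==i].mean(0).round(4))
    if n!='wrist':
        # robot tip points near tcp xy
        m=(np.hypot(P[...,0]-st['ee_pos'][0],P[...,1]-st['ee_pos'][1])<.1)&(P[...,2]>.08)
        q=P[m]; 
        if len(q): i=q[:,2].argsort()[:15]; print(' lowest robot pts',q[i].round(3).tolist()[:8])
    im=cv2.cvtColor(c['img'],cv2.COLOR_RGB2BGR); cv2.circle(im,(int(u),int(v)),2,(255,0,255),-1)
    x0,y0=max(0,int(u)-110),max(0,int(v)-100); cv2.imwrite(f'pics/{n}4c.png',cv2.resize(im[y0:y0+200,x0:x0+220],None,fx=3,fy=3))
```

```text
[ 0.49701546 -0.18067803  0.12224989] [-0.487  0.205  0.847  1.833 -0.167  1.176 -0.853]
side tcp px 308.0 211.0 depth expected 0.897
 plate [326. 233.] ((541.8731689453125, -167.72975158691406), (141.7744140625, 54.46724319458008), 17.155094146728516)
 plate [344. 292.] ((536.0365600585938, -345.9635925292969), (141.28485107421875, 53.93656921386719), 11.920390129089355)
 greentop [261. 190.] 53 [ 0.4026 -0.0083  0.0509]
 greentop [307. 231.] 68 [ 0.494  -0.1829  0.0509]
 greentop [266. 242.] 70 [ 0.3894 -0.1919  0.051 ]
 lowest robot pts [[0.485, -0.18, 0.161], [0.487, -0.192, 0.163], [0.486, -0.186, 0.163], [0.483, -0.179, 0.164], [0.496, -0.193, 0.164], [0.494, -0.192, 0.164], [0.485, -0.18, 0.164], [0.492, -0.192, 0.165]]
wrist tcp px 318.0 229.0 depth expected 0.215
 plate [317. 121.] ((544.7669677734375, -163.90008544921875), (138.19122314453125, 49.784358978271484), 17.375072479248047)
 plate [492. 182.] ((538.244873046875, -340.9732666015625), (139.5947265625, 53.263301849365234), 12.210200309753418)
 greentop [317. 196.] 601 [ 0.4981 -0.1789  0.0511]
 greentop [ 96. 236.] 632 [ 0.4067 -0.0058  0.0506]
scene tcp px 268.0 204.0 depth expected 0.851
 plate [297. 237.] ((545.9951171875, -164.89930725097656), (140.43350219726562, 52.49014663696289), 17.633333206176758)
 plate [244. 296.] ((540.2601318359375, -343.13970947265625), (140.77493286132812, 51.0067253112793), 12.232332229614258)
 greentop [272. 221.] 89 [ 0.498  -0.1798  0.0503]
 lowest robot pts [[0.504, -0.174, 0.16], [0.509, -0.183, 0.16], [0.507, -0.186, 0.163], [0.509, -0.182, 0.163], [0.509, -0.186, 0.163], [0.506, -0.173, 0.163], [0.505, -0.174, 0.163], [0.507, -0.18, 0.166]]
```

View pics/side4c.png

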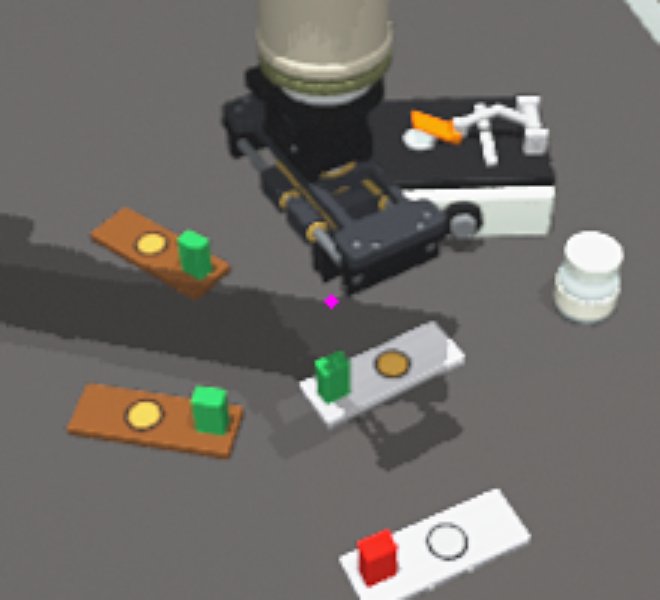

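View pics/scene4c.png

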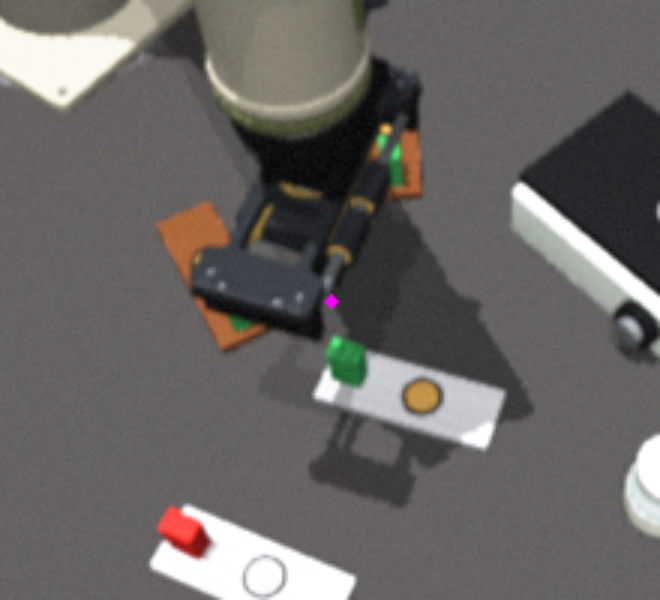

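The carrier hasn't moved. The lowest visible gripper points sit at z≈0.16 while the reported TCP is at 0.122, so the real fingertips may be about 38 mm short of the reported TCP. I'll check this with the wrist depth.

Run:
```python
from h import *
import pickle
for f in ['wrist0','wrist1','wrist4']:
    c,st=pickle.load(open(f+'.pkl','rb')); tc=np.array(c['tool_from_camera']); P=cloud(c,tc)
    ok=(c['depth']>.05)&(P[...,2]<.03)&(np.abs(P[...,1])<.075)&(np.abs(P[...,0])<.03)&(c['depth']<.25)
    q=P[ok]
    print(f,len(q),'max tool z of finger pts',np.sort(q[:,2])[-400::40].round(4) if len(q) else None, tc[:3,3].round(4), round(st['ee_pos'][2],3))
    if len(q):
        t=q[q[:,2]>np.percentile(q[:,2],97)]; print(' tip x',t[:,0].min().round(3),t[:,0].max().round(3),'y',t[:,1].min().round(3),t[:,1].max().round(3))
```

```text
wrist0 57046 max tool z of finger pts [-0.0448 -0.0442 -0.0437 -0.043  -0.0424 -0.0418 -0.0411 -0.0404 -0.0398
 -0.039 ] [ 7.680e-02 -2.000e-04 -2.008e-01] 0.183
 tip x -0.011 0.011 y -0.053 0.052
wrist1 55091 max tool z of finger pts [-0.0447 -0.0441 -0.0437 -0.043  -0.0424 -0.0417 -0.041  -0.0404 -0.0398
 -0.0391] [ 0.0776  0.0005 -0.2008] 0.179
 tip x -0.009 0.012 y -0.052 0.053
wrist4 46049 max tool z of finger pts [-0.0523 -0.0511 -0.0499 -0.0484 -0.0472 -0.0459 -0.0442 -0.0432 -0.0416
 -0.0402] [ 0.0776  0.0005 -0.2008] 0.122
 tip x -0.012 0.012 y -0.009 0.009
```

```bash
python3 - <<'E'
from h import *
import pickle
c,st=pickle.load(open('wrist1.pkl','rb')); tc=np.array(c['tool_from_camera']); P=cloud(c,tc)
near=(c['depth']>.03)&(c['depth']<.3)&(P[...,2]<-.03)
for lo,hi in [(-.1,-.07),(-.07,-.053),(-.053,-.043),(-.043,-.02),(-.02,.02),(.02,.043),(.043,.053),(.053,.07),(.07,.1)]:
    q=P[near&(P[...,1]>lo)&(P[...,1]<hi)]
    if len(q): print((lo,hi),len(q),'max z',np.percentile(q[:,2],[90,99,100]).round(4),'x of top',q[q[:,2].argsort()[-20:],0].mean().round(3))
for u,v in [(320,285),(320,300),(320,320),(320,350),(320,380),(225,260),(410,260),(40,280)]:
    print((u,v),P[v,u].round(4))
E
python3 - <<'E'
from h import *
import pickle
for n in ['side4','scene4']:
    c,st=pickle.load(open(n+'.pkl','rb')); T=pose(c); P=cloud(c,T)-st['ee_pos']; M=R.from_quat(st['eef_rot']).as_matrix(); Q=P@M
    ok=(c['depth']>0)&(np.abs(Q[...,0])<.05)&(np.abs(Q[...,1])<.11)&(Q[...,2]<-.02)&(Q[...,2]>-.25)
    q=Q[ok]
    print(n); 
    for lo,hi in [(-.11,-.07),(-.07,-.03),(-.03,.03),(.03,.07),(.07,.11)]:
        s=q[(q[:,1]>lo)&(q[:,1]<hi)]
        if len(s): print((lo,hi),len(s),np.percentile(s[:,2],[50,90,100]).round(3))
E
```

```text
(-0.1, -0.07) 2821 max z [-0.1151 -0.1108 -0.109 ] x of top 0.037
(-0.07, -0.053) 9830 max z [-0.1221 -0.1133 -0.0654] x of top 0.011
(-0.053, -0.043) 11660 max z [-0.0733 -0.0425 -0.0379] x of top 0.004
(-0.043, -0.02) 7949 max z [-0.1244 -0.1203 -0.0401] x of top 0.001
(-0.02, 0.02) 15439 max z [-0.1247 -0.1215 -0.12  ] x of top 0.033
(0.02, 0.043) 9394 max z [-0.1248 -0.1216 -0.1198] x of top 0.033
(0.043, 0.053) 10816 max z [-0.0698 -0.042  -0.0379] x of top 0.004
(0.053, 0.07) 10209 max z [-0.1223 -0.081  -0.0604] x of top 0.011
(0.07, 0.1) 3025 max z [-0.1154 -0.1108 -0.1089] x of top 0.037
(320, 285) [ 0.0324  0.0008 -0.1238]
(320, 300) [ 0.0294  0.0008 -0.1259]
(320, 320) [-0.1972  0.002   0.1794]
(320, 350) [ 0.0235  0.0007 -0.137 ]
(320, 380) [ 0.0248  0.0007 -0.147 ]
(225, 260) [ 0.0075 -0.0431 -0.0591]
(410, 260) [ 0.0056  0.0439 -0.0553]
(40, 280) [ 0.0378 -0.0647 -0.1308]
side4
(-0.11, -0.07) 171 [-0.146 -0.116 -0.109]
(-0.07, -0.03) 206 [-0.152 -0.126 -0.12 ]
(-0.03, 0.03) 1385 [-0.161 -0.126 -0.039]
(0.03, 0.07) 710 [-0.152 -0.125 -0.112]
(0.07, 0.11) 747 [-0.149 -0.116 -0.109]
scene4
(-0.11, -0.07) 178 [-0.149 -0.117 -0.108]
(-0.07, -0.03) 233 [-0.15  -0.125 -0.116]
(-0.03, 0.03) 1465 [-0.153 -0.13  -0.038]
(0.03, 0.07) 891 [-0.151 -0.124 -0.111]
(0.07, 0.11) 864 [-0.15  -0.117 -0.108]
```

All three cameras agree that the real fingertips end 38 mm behind the reported TCP (tool z = -0.038). The body begins at -0.108, which is the stated 70 mm behind the tips. x and y are centred, so the first grasp simply closed above the grip, at z≈0.057. From here I'll take true tip z as reported z + 0.038, open, and descend to a true tip height of 0.018, which is a reported z of -0.020.

```bash
python3 -m inch '[[0,0,0.4,0,0,0],[0,0,0,0,0,0],[0,0,0,0,0,0],[0,0,0,0,0,0],[0,0,0,0,0,0]]' 1; python3 -m inch '[[0,0,0,0,0,0],[0,0,0,0,0,0]]'; python3 plan.py 0.4975 -0.180 -0.020 17.37
```

```text
time: 9.35
ee_pos: [0.4972, -0.1809, 0.1067]
eef_rot: [0.989, 0.151, 0.0, 0.0]
ft_force: [-0.7, -0.7, -0.9]
width: 0.0424
time: 9.6
ee_pos: [0.4971, -0.1809, 0.1066]
eef_rot: [0.989, 0.151, 0.0, -0.0]
ft_force: [-0.5, -0.1, 0.4]
width: 0.0625
t 9.6 pos [ 0.4971 -0.1809  0.1066] xaxis yaw 17.34 q [-0.48  0.23  0.84  1.85 -0.19  1.14 -0.84] F [-0.5 -0.1  0.4] w 0.0625
tool shift mm [  0.6  -0.7 126.6] units [ 0.016 -0.018  3.164] rotvec deg [-0.   -0.01 -0.03] units [-0.     -0.0001 -0.0002]
```

```bash
python3 -m inch '[[0,-0.02,0.8,0,0,0],[0,0,0.8,0,0,0],[0,0,0.6,0,0,0],[0,0,0.4,0,0,0],[0,0,0,0,0,0]]' 0.5; python3 -m inch '[[0,0,0.3,0,0,0],[0,0,0.26,0,0,0],[0,0,0,0,0,0]]'; python3 plan.py 0.4975 -0.180 -0.020 17.37; python3 -m inch '[[0,0,0,0,0,0],[0,0,0,0,0,0],[0,0,0,0,0,0],[0,0,0,0,0,0],[0,0,0,0,0,0]]' -1 55; python3 -m inch '[[0,0,0,0,0,0],[0,0,0,0,0,0],[0,0,0,0,0,0]]'
```

```text
time: 10.22
ee_pos: [0.4962, -0.1801, 0.0019]
eef_rot: [0.989, 0.151, -0.001, -0.0]
ft_force: [-0.2, -0.5, 1.3]
width: 0.0652
time: 10.6
ee_pos: [0.4963, -0.18, -0.0206]
eef_rot: [0.989, 0.151, -0.001, -0.0]
ft_force: [0.7, -0.6, 1.2]
width: 0.0655
t 10.6 pos [ 0.4963 -0.18   -0.0206] xaxis yaw 17.34 q [-0.37  0.42  0.75  1.96 -0.37  0.9  -0.7 ] F [ 0.7 -0.6  1.2] w 0.0655
tool shift mm [ 1.1  0.4 -0.6] units [ 0.029  0.009 -0.014] rotvec deg [-0.03  0.06 -0.03] units [-0.0003  0.0005 -0.0003]
time: 11.22
ee_pos: [0.4969, -0.1801, -0.0198]
eef_rot: [0.989, 0.151, 0.0, -0.0]
ft_force: [0.0, 0.0, 0.1]
width: 0.0235
time: 11.6
ee_pos: [0.4968, -0.1801, -0.0199]
eef_rot: [0.989, 0.151, 0.0, -0.0]
ft_force: [0.0, 0.9, 1.0]
width: 0.0174
```

The width stopped at 17.4 mm on the 18 mm block, so it is gripped. Lifting.

```bash
python3 -m inch '[[0,0,-0.3,0,0,0],[0,0,-0.5,0,0,0],[0,0,-0.8,0,0,0],[0,0,-0.8,0,0,0],[0,0,-0.8,0,0,0]]'
python3 - <<'E'
from h import *
save(camera('side'),'side5'); save(camera('wrist'),'wrist5')
E
python3 plan.py 0.5 0.09 0.11 -11.44
```

```text
time: 12.22
ee_pos: [0.4968, -0.1805, 0.1105]
eef_rot: [0.989, 0.15, 0.001, 0.0]
ft_force: [0.4, 0.0, -0.9]
width: 0.0178
t 12.325 pos [ 0.4989 -0.1812  0.1124] xaxis yaw 17.29 q [-0.49  0.22  0.86  1.85 -0.18  1.15 -0.84] F [ 0.4 -1.2 -2.1] w 0.0178
tool shift mm [  81.6 -258.6    2.4] units [ 2.041 -6.465  0.059] rotvec deg [ 0.03 -0.36 28.73] units [ 2.000e-04 -3.000e-03  2.394e-01]
```

View pics/side5.png

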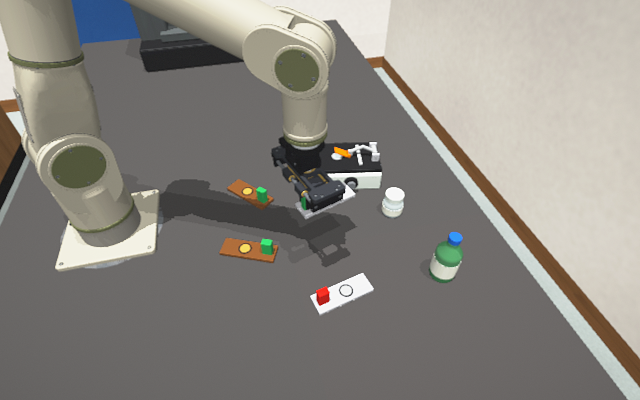

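View pics/wrist5.png

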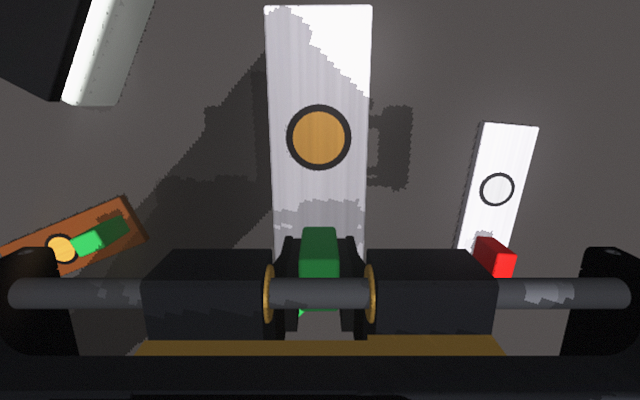

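The carrier is held and lifted: plate at wrist (318,130), green block between the pads at (319,250). Next I'll measure how it sits in the hand.

```bash
cat > held.py <<'E'
from h import *
st=read_state(); c=camera('wrist'); tc=np.array(c['tool_from_camera']); P=cloud(c,tc); hsv=cv2.cvtColor(c['img'],cv2.COLOR_RGB2HSV)
m=(hsv[...,1]<60)&(hsv[...,2]>75)&(np.abs(P[...,2]+.03)<.03)&(P[...,0]>.02)&(np.abs(P[...,1])<.035)&(c['depth']>0)
q=P[m]; A=np.c_[q[:,:2],np.ones(len(q))]; co=np.linalg.lstsq(A,q[:,2],rcond=None)[0]
print('n',len(q),'plane z=%.4f + %.4f x + %.4f y (top face; tool z is down)'%(co[2],co[0],co[1]),'rms',(q[:,2]-A@co).std().round(4))
print('pitch deg (nose down +)',np.degrees(np.arctan(co[0])).round(2),'roll',np.degrees(np.arctan(co[1])).round(2),'top z at x=0: tool',co[2].round(4))
k=np.array([np.percentile(q[(q[:,0]>a)&(q[:,0]<a+.01),1],[1,99]) for a in np.arange(.03,.11,.01)])
print('edges y',k.round(4).tolist()); print('slope mid',np.degrees(np.arctan(np.polyfit(np.arange(.035,.115,.01),k.mean(1),1)[0])).round(2),'mean mid',k.mean().round(4),'nose x',np.percentile(q[:,0],99.7).round(4))
E
python3 held.py
```

```text
n 17748 plane z=-0.0301 + 0.0014 x + 0.0004 y (top face; tool z is down) rms 0.0007
pitch deg (nose down +) 0.08 roll 0.02 top z at x=0: tool -0.0301
edges y [[-0.0242, 0.0244], [-0.0243, 0.0244], [-0.0247, 0.0245], [-0.0246, 0.0245], [-0.0246, 0.0243], [-0.0245, 0.0241], [-0.0245, 0.0241], [-0.0246, 0.024]]
slope mid -0.29 mean mid -0.0001 nose x 0.1201
```

The carrier is level in the hand (0.1°), centred, with its nose 120 mm ahead of the TCP and its underside at reported z + 0.020. I'll move to a hover in front of the stage and measure the stage again with the wrist camera.

```bash
python3 -m inch '[[0.2,-0.65,0,0,0,0],[0.2,-0.65,0,0,0,0],[0.2,-0.65,0,0,0,0],[0.2,-0.65,0,0,0,0],[0.2,-0.65,0,0,0,0]]'; python3 -m inch '[[0.2,-0.65,0,0,0,0],[0.2,-0.65,0,0,0,0],[0.2,-0.65,0,0,0,0],[0.2,-0.65,0,0,0,0],[0.24,-0.62,0,0,0,0]]'; python3 -m inch '[[0,0,0,0,0,0.06],[0,0,0,0,0,0.08],[0,0,0,0,0,0.06],[0,0,0,0,0,0.04],[0,0,0,0,0,0]]'; python3 plan.py 0.5 0.09 0.11 -11.44; python3 held.py
python3 - <<'E'
from h import *
import pickle
for n in ['wrist','scene','side']:
    st=read_state(); c=camera(n); save(c,n+'6'); pickle.dump((c,st),open(n+'6.pkl','wb'))
E
```

```text
time: 13.0
ee_pos: [0.4955, -0.0433, 0.1075]
eef_rot: [0.989, 0.151, -0.001, -0.0]
ft_force: [0.6, 0.0, -1.2]
width: 0.0174
time: 13.62
ee_pos: [0.4968, 0.0918, 0.1075]
eef_rot: [0.989, 0.151, -0.001, 0.0]
ft_force: [0.2, 1.0, -1.4]
width: 0.0177
time: 14.25
ee_pos: [0.497, 0.091, 0.1076]
eef_rot: [0.995, -0.1, -0.0, 0.0]
ft_force: [-0.5, -0.2, -2.2]
width: 0.0174
t 14.25 pos [0.497  0.091  0.1076] xaxis yaw -11.44 q [-0.93  0.14  0.71  1.9  -0.1   1.14 -1.95] F [-0.5 -0.2 -2.2] w 0.0174
tool shift mm [ 3.1  0.4 -2.4] units [ 0.078  0.009 -0.06 ] rotvec deg [ 0.03  0.05 -0.  ] units [ 0.0003  0.0004 -0.    ]
n 18216 plane z=-0.0302 + 0.0017 x + -0.0007 y (top face; tool z is down) rms 0.0007
pitch deg (nose down +) 0.1 roll -0.04 top z at x=0: tool -0.0302
edges y [[-0.0243, 0.0242], [-0.0244, 0.0242], [-0.0247, 0.0243], [-0.0248, 0.0243], [-0.0246, 0.0242], [-0.0246, 0.024], [-0.0246, 0.0238], [-0.0247, 0.0238]]
slope mid -0.29 mean mid -0.0002 nose x 0.1202
```

View pics/wrist6.png

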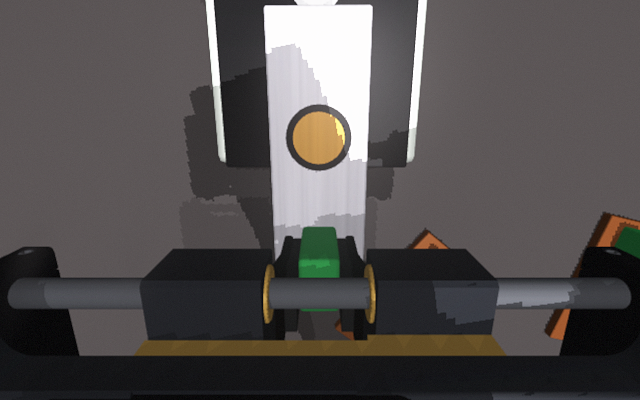

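View pics/scene6.png

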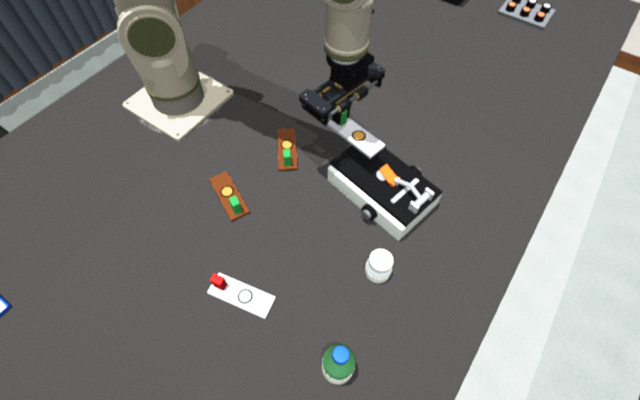

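In the wrist view, the black stage lies under the held plate, with edges near u≈222 and u≈412 and its near edge at v≈165. I'll compute the stage pose from those edges.

Run:
```python
from h import *
import pickle
c,st=pickle.load(open('wrist6.pkl','rb')); T=pose(c,st); P=cloud(c,T); g=cv2.cvtColor(c['img'],cv2.COLOR_RGB2GRAY).astype(float)
ok=(np.abs(P[...,2]-.07)<.006)
for z0 in []: pass
L=[];Rr=[]
for v in range(10,150,4):
    # white rim peak on each side
    l=np.where(g[v,190:262]>140)[0]; r=np.where(g[v,380:440]>140)[0]
    if len(l): L.append((190+l.max()+.5,v))
    if len(r): Rr.append((380+r.min()-.5,v))
N=[]
for u in list(range(232,262,4))+list(range(378,404,4)):
    col=np.diff(cv2.GaussianBlur(g,(1,5),0)[150:180,u]); N.append((u,150+col.argmax()+.5))
def w(pts): return np.array([ray(c,T,u,v,.07)[:2] for u,v in pts])
def fit(p):
    vx,vy,x,y=cv2.fitLine(p.astype(np.float32),cv2.DIST_HUBER,0,.001,.001).ravel(); return np.array([x,y]),np.array([vx,vy])
for n,p in [('L',L),('R',Rr),('N',N)]:
    q=w(p); o,d=fit(q); print(n,len(p),p[0],p[-1],'pt',o.round(4),'dir deg',np.degrees(np.arctan2(d[1],d[0])).round(2))
lo,ld=fit(w(L)); ro,rd=fit(w(Rr)); no,nd=fit(w(N))
yaw=np.mean([np.arctan(ld[1]/ld[0]),np.arctan(rd[1]/rd[0])]); e=np.array([np.cos(yaw),np.sin(yaw)]); n=np.array([-e[1],e[0]])
print('yaw',np.degrees(yaw),'width',((lo-ro)@n),'center lat',((lo+ro)/2)@n,'near edge along',no@e)
ctr=e*(no@e+.12)+n*((lo+ro)/2@n); print('centre',ctr)
s=ok&(g<60); print('stage z',np.median(P[s][:,2]),s.sum())
for a,b in [((.6472,.0621),'scene'),((.6477,.0599),'side')]: print(b,'lat',np.array(a)@n,'along',np.array(a)@e)
tcp=st['ee_pos'][:2]; print('tcp in micro frame',(tcp-ctr)@e,(tcp-ctr)@n)
```

```text
L 35 (np.float64(214.5), 10) (np.float64(224.5), 146) pt [0.6011 0.1378] dir deg -11.54
R 35 (np.float64(417.5), 10) (np.float64(407.5), 146) pt [0.5757 0.0114] dir deg -11.4
N 15 (232, np.float64(166.5)) (402, np.float64(166.5)) pt [0.5297 0.0847] dir deg 78.9
yaw -11.4710245 width 0.12884988 center lat 0.19014136 near edge along 0.5022751
centre [0.64765924 0.06259006]
stage z 0.07035542501918662 8646
scene lat 0.189569767844677 along 0.6219224723666906
side lat 0.1875131481200457 along 0.6228500042587519
tcp in micro frame -0.15318405144551103 -0.0020226244799653784
```

The stage measures 129 mm wide at z=0.0704. Its centre is (0.6477, 0.0626) and its yaw -11.47°, in agreement with the side and scene views. I'll correct 2 mm laterally and lower the carrier to about 1.5 mm above the stage, with its nose at x≈-33 in the microscope frame, clear of the lip at -12.

```bash
python3 -m inch '[[0,-0.05,0.4,0,0,0],[0,0,0.5,0,0,0],[0,0,0.35,0,0,0],[0,0,0.1,0,0,0],[0,0,0,0,0,0]]'
cat > mic.py <<'E'
from h import *
st=read_state(); a=np.radians(-11.47); e=np.array([np.cos(a),np.sin(a)]); n=np.array([-e[1],e[0]]); d=st['ee_pos'][:2]-[.6476,.0624]
M=R.from_quat(st['eef_rot']).as_matrix()
print('t',st['time'],'tcp micro mm',(d@e*1000).round(1),(d@n*1000).round(1),'z',st['ee_pos'][2].round(4),'nose x',(d@e*1000+120).round(1),'yaw err',(np.degrees(np.arctan2(M[1,0],M[0,0]))+11.47).round(2),'F along/lat/z',(st['ft_force'][:2]@e).round(1),(st['ft_force'][:2]@n).round(1),st['ft_force'][2].round(1),'w',round(st['width'],4))
E
python3 mic.py
```

```text
time: 15.08
ee_pos: [0.498, 0.0931, 0.0541]
eef_rot: [0.995, -0.1, -0.0, 0.0]
ft_force: [-0.2, -0.5, -1.4]
width: 0.0175
t 15.075 tcp micro mm -152.7 0.3 z 0.0541 nose x -32.7 yaw err 0.01 F along/lat/z -0.1 -0.5 -1.4 w 0.0175
```

Lateral offset is 0.3 mm. I'll lower about 3 mm more and start the slide, checking forces as it goes.

```bash
python3 -m inch '[[0,0,0.06,0,0,0],[0.1,0,0.01,0,0,0],[0.3,0,0,0,0,0],[0.3,0,0,0,0,0],[0.1,0,0,0,0,0]]'; python3 mic.py; python3 -m inch '[[0.2,0,0,0,0,0],[0.2,0,0,0,0,0],[0.15,0,0,0,0,0],[0,0,0,0,0,0]]'; python3 mic.py
```

```text
time: 15.7
ee_pos: [0.5305, 0.0863, 0.0513]
eef_rot: [0.995, -0.1, 0.0, 0.0]
ft_force: [-0.1, -0.3, -1.6]
width: 0.0179
t 15.7 tcp micro mm -119.5 0.1 z 0.0513 nose x 0.5 yaw err -0.03 F along/lat/z -0.0 -0.3 -1.6 w 0.0179
time: 16.2
ee_pos: [0.5508, 0.0823, 0.051]
eef_rot: [0.995, -0.1, -0.0, 0.0]
ft_force: [-0.3, 0.6, -3.3]
width: 0.018
t 16.2 tcp micro mm -98.8 0.3 z 0.051 nose x 21.2 yaw err 0.0 F along/lat/z -0.4 0.5 -3.3 w 0.018
```

```bash
python3 -m inch '[[0.2,0,0,0,0,0],[0.2,0,0,0,0,0],[0.2,0,0,0,0,0],[0.1,0,0,0,0,0],[0,0,0,0,0,0]]'; python3 mic.py
python3 - <<'E'
from h import *
im=[]
for n,(x,y) in {'scene':(300,90),'side':(250,110)}.items():
    c=camera(n); im.append(cv2.resize(cv2.cvtColor(c['img'][y:y+150,x:x+150],cv2.COLOR_RGB2BGR),None,fx=2.6,fy=2.6,interpolation=cv2.INTER_CUBIC))
cv2.imwrite('pics/slide7.png',np.hstack(im))
E
```

```text
time: 16.82
ee_pos: [0.5789, 0.0766, 0.0512]
eef_rot: [0.995, -0.1, 0.0, 0.0]
ft_force: [1.1, -0.6, -5.6]
width: 0.0177
t 16.825 tcp micro mm -70.2 0.2 z 0.0512 nose x 49.8 yaw err -0.01 F along/lat/z 1.2 -0.4 -5.6 w 0.0177
```

View pics/slide7.png

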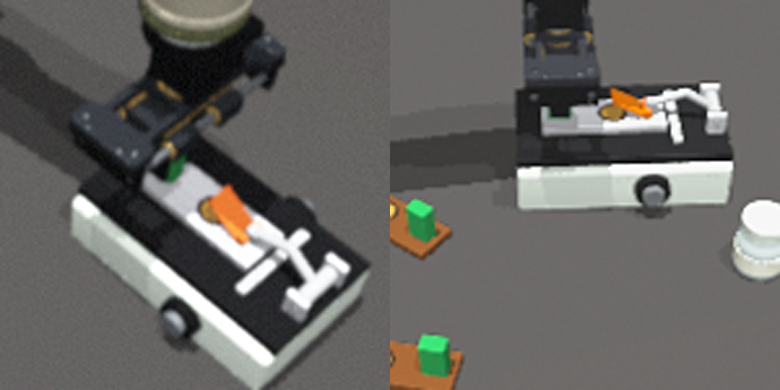

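The orange toe rides on the plate in both panels, at (235,215) left and (630,102) right, and about 5 mm remains to the bar. I'll creep in until it touches and let the carrier down that last millimetre.

```bash
python3 -m inch '[[0.04,0,0,0,0,0],[0.04,0,0.01,0,0,0],[0.03,0,0.01,0,0,0],[0,0,0,0,0,0]]'; python3 mic.py;  python3 -m inch '[[0.03,0,0,0,0,0],[0,0,0.01,0,0,0],[0,0,0,0,0,0]]'; python3 mic.py
```

```text
time: 17.42
ee_pos: [0.5828, 0.0761, 0.0506]
eef_rot: [0.995, -0.1, 0.0, -0.0]
ft_force: [-2.6, 1.5, -2.1]
width: 0.0173
t 17.425 tcp micro mm -66.2 0.5 z 0.0506 nose x 53.8 yaw err 0.01 F along/lat/z -2.8 1.0 -2.1 w 0.0173
time: 17.8
ee_pos: [0.5833, 0.0761, 0.0502]
eef_rot: [0.995, -0.1, -0.001, -0.0]
ft_force: [-6.5, 1.7, -0.2]
width: 0.0177
t 17.8 tcp micro mm -65.7 0.6 z 0.0502 nose x 54.3 yaw err 0.02 F along/lat/z -6.7 0.3 -0.2 w 0.0177
```

The nose is on the bar: force along the slide rose to -6.7 N at nose x≈54.3. I'll ease off the push, open, and lift straight up.

```bash
python3 -m inch '[[-0.03,0,0,0,0,0],[0,0,0,0,0,0]]'; python3 mic.py; python3 -m inch '[[0,0,0,0,0,0],[0,0,0,0,0,0],[0,0,0,0,0,0],[0,0,0,0,0,0],[0,0,0,0,0,0]]' 0.2; python3 mic.py; python3 -m inch '[[0,0,-0.3,0,0,0],[0,0,-0.6,0,0,0],[0,0,-0.8,0,0,0],[0,0,-0.8,0,0,0],[0,0,-0.6,0,0,0]]'; python3 mic.py
```

```text
time: 18.05
ee_pos: [0.5834, 0.0759, 0.0504]
eef_rot: [0.995, -0.1, 0.001, -0.0]
ft_force: [1.5, -0.1, -2.5]
width: 0.0175
t 18.05 tcp micro mm -65.6 0.5 z 0.0504 nose x 54.4 yaw err 0.01 F along/lat/z 1.5 0.2 -2.5 w 0.0175
time: 18.68
ee_pos: [0.5827, 0.076, 0.0502]
eef_rot: [0.995, -0.1, 0.0, -0.0]
ft_force: [0.7, -0.5, 0.5]
width: 0.0511
t 18.675 tcp micro mm -66.3 0.4 z 0.0502 nose x 53.7 yaw err 0.01 F along/lat/z 0.8 -0.4 0.5 w 0.0511
time: 19.3
ee_pos: [0.5831, 0.0758, 0.1765]
eef_rot: [0.995, -0.1, 0.001, -0.0]
ft_force: [0.2, -0.1, -0.6]
width: 0.052
t 19.3 tcp micro mm -65.9 0.3 z 0.1765 nose x 54.1 yaw err -0.01 F along/lat/z 0.2 -0.0 -0.6 w 0.052
```

```bash
python3 -m inch '[[-0.8,0,-0.2,0,0,0],[-0.8,0,0,0,0,0],[-0.5,0,0,0,0,0],[0,0,0,0,0,0]]'
python3 - <<'E'
from h import *
im=[]
a=np.radians(-11.47); e=np.array([np.cos(a),np.sin(a)]); nn=np.array([-e[1],e[0]]); C=np.array([.6476,.0624])
st0=read_state()
for n,(x,y) in {'scene':(300,90),'side':(250,110),'wrist':(0,0)}.items():
    st=read_state(); c=camera(n); T=pose(c,st); P=cloud(c,T); hsv=cv2.cvtColor(c['img'],cv2.COLOR_RGB2HSV); save(c,n+'8')
    if n!='wrist': im.append(cv2.resize(cv2.cvtColor(c['img'][y:y+150,x:x+150],cv2.COLOR_RGB2BGR),None,fx=2.6,fy=2.6,interpolation=cv2.INTER_CUBIC))
    d=P[...,:2]-C; X=d@e; Y=d@nn
    m=(hsv[...,1]<60)&(hsv[...,2]>95)&(P[...,2]>.075)&(P[...,2]<.086)&(np.abs(Y)<.045)&(X>-.12)&(X<.048)
    m=cv2.morphologyEx(m.astype(np.uint8),cv2.MORPH_OPEN,np.ones((3,3)))>0
    if m.sum()>100:
        A=np.c_[X[m],Y[m],np.ones(m.sum())]; co=np.linalg.lstsq(A,P[...,2][m],rcond=None)[0]
        r=cv2.minAreaRect(np.c_[X[m],Y[m]].astype(np.float32)*1000)
        print(n,m.sum(),'X range',np.percentile(X[m],[.5,99.5]).round(4),'Y',np.percentile(Y[m],[1,99]).round(4),'z',co[2].round(4),'tilt',np.hypot(*co[:2]).round(4),'rect',r)
    g=(hsv[...,0]>45)&(hsv[...,0]<85)&(hsv[...,1]>100)&(P[...,2]>.117)&(P[...,2]<.126)
    if g.sum()>10: print('  grip top',X[g].mean().round(4),Y[g].mean().round(4),P[...,2][g].mean().round(4),g.sum())
    o=(hsv[...,0]>5)&(hsv[...,0]<18)&(hsv[...,1]>190)&(P[...,2]>.078)&(X>-.03)&(X<.05)
    if o.sum()>10:
        k=np.polyfit(X[o],P[...,2][o],1); print('  orange z at X=30:',np.polyval(k,.03).round(4),'X',X[o].min().round(3),X[o].max().round(3),o.sum())
    rd=((hsv[...,0]<5)|(hsv[...,0]>175))&(hsv[...,1]>150)&(np.abs(P[...,2]-.051)<.006)
    if rd.sum()>20: print('  red top',P[rd].mean(0).round(4))
cv2.imwrite('pics/final8.png',np.hstack(im))
E
```

```text
time: 19.8
ee_pos: [0.4999, 0.0932, 0.1831]
eef_rot: [0.995, -0.099, 0.0, -0.001]
ft_force: [0.4, -0.4, 0.2]
width: 0.052
scene 539 X range [-0.0833  0.0474] Y [-0.0249  0.0246] z 0.0801 tilt 0.016 rect ((-18.49072265625, 0.3703899383544922), (132.73841857910156, 51.16008758544922), 0.15663643181324005)
  grip top -0.0643 -0.0007 0.1209 74
  orange z at X=30: 0.0879 X -0.009 0.033 13
  red top [ 0.4909 -0.3547  0.0499]
side 311 X range [-0.0855  0.0466] Y [-0.0282  0.0229] z 0.0809 tilt 0.0305 rect ((-19.78302764892578, -2.078411102294922), (132.4898223876953, 53.55865478515625), 0.7396538853645325)
  grip top 0.0199 -0.1216 0.1205 61
  orange z at X=30: 0.0845 X -0.012 0.029 33
  red top [ 0.4869 -0.3569  0.051 ]
wrist 5057 X range [-0.0848  0.0069] Y [-0.0239  0.0252] z 0.0804 tilt 0.0014 rect ((-38.650001525878906, 0.6375083923339844), (92.52501678466797, 50.11647033691406), 0.2830874025821686)
  grip top -0.0689 0.0033 0.1211 244
```

View pics/final8.png

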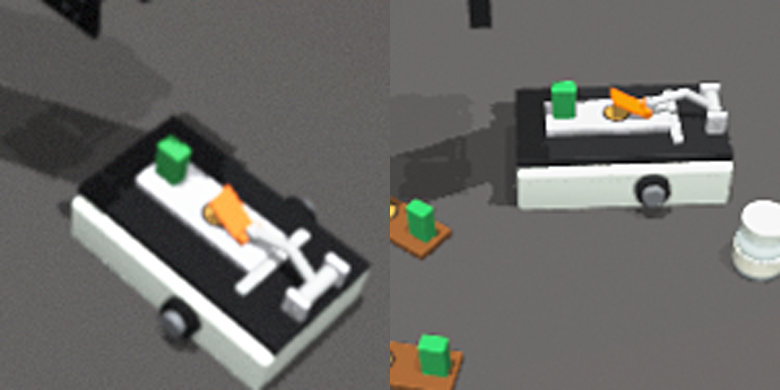

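View pics/wrist8.png

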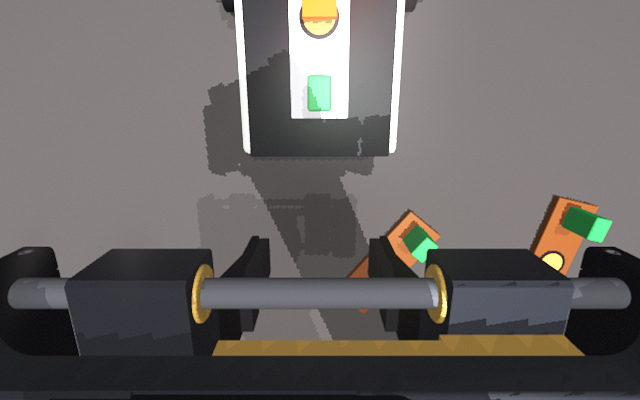

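The final views show the plate square under the orange toe with its nose at the bar. The tail is at x=-0.085, which puts the origin at -0.015. It sits within 1 mm of the centre line with its top at z=0.080. The red carrier hasn't moved and the gripper is clear.

```bash
python3 -c "
from bench import close_job
print(close_job())"
```

```text
the job is handed in; nothing more can be done
None
```

The green-grip carrier is on the microscope stage under the sprung arm, with its nose at the stop bar, and I let go and handed the job in. The clock stood at about 20 s of the 40 s allowed.

**What went wrong once:** the first grasp closed on air above the grip. All three cameras showed the real fingertips 38 mm short of the reported TCP, so I corrected for that and the second grasp held (17.5 mm on the 18 mm block). I then set the carrier down on the stage in front of the lip and slid it in until the bar pushed back with about 7 N. After easing off the push, I opened the gripper and backed away.

**Last checks, in the microscope frame:**

| Check | Measured | Allowed |
|---|---|---|
| Carrier origin along x | about -15 mm (tail at -85 mm) | -27 to -5 mm |
| Sideways offset | +0.4 to +0.6 mm (scene, wrist) | ±12 mm |
| Squareness | under 0.3° (scene, wrist) | 0.18 rad (about 10°) |
| Plate top height | 80.4 mm, so flat on the stage | within 4 mm |
| Tilt | 0.0014 rad (wrist) | 0.06 rad |
| Red carrier movement | under 1 mm | 20 mm |

**Disagreements and limits:**
- **Side camera:** it put the carrier 2 mm off to one side, matching the bias it showed all along. It also gave a noisier tilt of 0.03 rad, still inside the limit.
- **Mixed grip reading:** its grip-top figure landed on another object and was ignored.
- **Arm angle:** I could not read the hold-down joint directly. I judged it raised because the orange toe rests on the plate in the images.

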